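Set and lock the lift stop of a bench comparator, then stroke it

TASK

Set the lift stop of the bench comparator: turn its black drum until the white line points at the red flag, then turn the brass-coloured lock ring on top clockwise until it is tight, leaving the drum on its mark. Only then press the rubber-topped spring pedal all the way down to its stop and let it come back up. Leave the red flag where it is set and do not push the caliper or the steel ring gauge about.

Things in the scene. Friction and masses are not known exactly. Their poses are not given: they have to be found in the camera images.
- gauge: Bench comparator, fixed: grey base plate 120 (x) x 270 (y) x 16 mm. Origin: centre of its underside; x from its front to its back, y to its left, z up. White housing (118 x 124 mm, 45 mm high) with drum and lock ring on one vertical axis at x 0, y +30 mm; measuring nose at y +113 mm, 66 mm high; pedal at y -90 mm, reaching forward to x -107 mm. Highest point 97 mm, the spindle end inside the ring.
- drum (a joint): Turn of the black drum (rad), positive clockwise seen from above, range -1.2 to 1.2; at 0 its white line points to the front (-x of the comparator). It stays where it is left (friction about 0.08 N m); tightening the lock ring does not turn it.
- drum_grip (a point): On the axis, at half height of the black ribbed drum. The drum is 54 mm across, from 53 to 76 mm above the desk; below it is its flat skirt, 84 mm across, top at 53 mm above the desk. Just above the drum is the narrower lock ring.
- index (a point): The point just off the rim of the drum's skirt, 43 mm from the axis, where the white line points; it turns with the drum.
- flag (a joint): Place of the red flag on the scale (rad), counted as the drum's turn is: the drum is set when its value equals the flag's. It is held by stiff friction (0.4 N m).
- flag_tip (a point): The inner end of the red flag, 43 mm from the axis; the flag is a red block 11 x 5 mm, lying on the scale plate between 44 and 55 mm from the axis, its top 51.5 mm above the desk, below the skirt's top.
- lock_ring (a joint): Turn of the brass lock ring (rad), positive clockwise seen from above. It starts slack and is tight at its stop, 1.2; there the black line on the ring meets the black line on the fixed spindle end, which points to the front. Friction 0.06 N m.
- lock_grip (a point): On the axis, at half height of the brass ribbed lock ring: 38 mm across, from 78 to 96 mm above the desk, directly above the drum (top at 76 mm).
- pedal (a joint): Tilt of the spring pedal (rad): 0 up, 0.16 down on its stop. Its hinge lies along the comparator's y axis at x = +45 mm, 44 mm above the desk; the front end goes down. The spring returns it.
- pedal_pad (a point): Middle of the black ribbed rubber pad on top of the pedal's front end (pad 62 mm long in x, 50 mm wide), 125 mm in front of the hinge; about 67 mm above the desk when up, 20 mm lower on the stop. Pushing here takes about 5 N at first and 9 N at the stop.
- caliper: A loose digital caliper, 235 mm long, 74 mm wide, 14 mm high, lying left of the comparator; origin at the middle of its underside.
- ring_gauge: A loose steel ring gauge, 47 mm across, 18 mm high, lying right of the comparator; origin at the centre of its underside.

How it is judged:
On the way, in this order (a step that is already met when the one before it is completed fails the run):
1. the drum's white line is on the red flag (horizontal distance between index and flag_tip below 0.0045 m), for 0.2 s.
2. the lock ring is tight, with the line still on the flag (value of joint lock_ring above 1.12 rad and horizontal distance between index and flag_tip below 0.0045 m), for 0.2 s.
3. the pedal is down on its stop (value of joint pedal above 0.145 rad), for 0.1 s.
At the end, for the whole second after the job is handed in: The drum's white line is on the red flag (index and flag tip within 4.5 mm, about 6 degrees), the lock ring is tight (within 0.08 rad of its stop) and the pedal has come back up (below 0.02 rad) (all of step 2 and value of joint pedal below 0.02 rad); the robot touches nothing.
It fails at once if the pedal is pressed before the lock ring is tight (value of joint pedal above 0.08 rad and value of joint lock_ring below 1.1 rad).
It fails at once if the red flag is shifted (distance of flag_tip from where it was at the start of the episode above 0.004 m).
It fails at once if the caliper is pushed about (distance of caliper from where it was at the start of the episode above 0.03 m).
It fails at once if the ring gauge is pushed about (distance of ring_gauge from where it was at the start of the episode above 0.03 m).
It also fails if it takes over 54 s, if anything falls off the work surface, if the arm or the gripper's body presses on something with over 40 N, if the wrist force passes 120 N, or if a joint passes its speed limit or range.

ROBOT

A 6-joint arm with a two-finger parallel gripper is mounted at the origin on a cart in front of the work surface, level with it; the furniture and walls round the work are solid. World frame = base frame: x ahead of the robot, y to its left, z up, the work surface at z = 0. Lengths are in m, angles in rad, forces in N, time in s.
With the tool pointing down it reaches from about 0.375 to 0.975 m from the base axis. Payload 3.8 kg.
Tool frame: the origin (TCP) lies on the centre line of the jaws, within the pads' length; the fingertips stand 14 mm ahead of it and the grasp point (between the pads) lies 5 mm behind it; x points along the fingers, y is the direction in which the jaws open and shut, and the axes are right-handed (so a half turn about x gives the same grasp; the last joint's range is limited). The gripper opens to 85 mm and grips with 20 to 120 N. Pads are 22 mm wide; open, the fingers measure 114 mm over their backs; the gripper's body (76 mm by 85 mm) begins 54 mm behind the grasp point. The pads swing forward as they close: fully open they stand 13 mm farther back than shut.
Start: joints at [1.176, 0.264, 1.604, -0, 1.274, -0.037], TCP at [0.236, 0.632, 0.245] pointing down, gripper open.
Joint ranges: [-2.63, 2.63], [-0.94, 2.18], [0.31, 2.57], [-1.31, 4.45], [0, 2.66], [-2.55, 2.55]. Speed limits (rad/s): [2.57, 2.57, 3.14, 3.14, 3.14, 3.14].

INTERFACE

Orientations are given as a rotation vector (axis times angle).
In Python, from workcell import bot gives the robot as it stands.
- The arm moves only by the shell command python3 -m creep 'ROWS' [FORCE]. ROWS is JSON, a list of rows, each an object with "grip": the finger opening in cm, from 0 to 8.54; "dp": the shift along the tool's x, y, z in cm, a list of three; "rotation": the turn, a rotation vector about the tool's x, y, z in rad, a list of three. A call has 1 to 5 rows; each row is the pose to reach, as a shift and turn from the pose commanded when the call began, along the tool's axes at that moment; what a row does not reach only later rows make up. A row lasts 1/12 s, in which the tool goes at most 41.7 mm and 7.16 degrees, less where a joint would pass 70% of its speed; a pose out of reach is approached as far as the arm can. A call with a gripper value outside its range is refused whole. The fingers move at their own pace and stop on an object; FORCE is the grip in N (left out, the last holds). Time passes only in rows, so rows that repeat a pose let the fingers close. It gives the time, the measured TCP pose, the force and the opening at its end, in the units of the state.
- bot.read_state(): the state, without advancing time (a new reading comes with each control period).
- bot.read_camera(name): name is "scene" or "side" or "wrist"; returns (picture, depth): 420x560x3 uint8, red, green, blue; 420x560 float32, m along the optical axis (not along the pixel's ray), 0 where there is no reading.
- bot.get_calibration(name): a dict with "fx", "fy", "cx", "cy" (pixels), "dist" ([k1, k2, p1, p2, k3] as OpenCV has them; the pictures are not rectified), "rvec" (rotation vector, rad) and "tvec" (3), from world to camera coordinates, as OpenCV has them. Camera axes: x right, y down, z forward; pixel columns grow to the right and rows downward; lengths in m; the calibration is good to about 2 mm. A picture is of the moment at which its call begins: read the wrist's pose just before it. get_calibration takes no time and is no camera call; for the wrist camera it gives the pose at the moment of the call.
- bot.finish_job(): hands the job in, once; it reports no verdict.
The state is a dict: "time": time; "q": joint angles; "joint_vel": joint speeds; "joint_torque": joint torques, N m; "tool_pos": TCP position; "tcp_rot": TCP orientation; "wrist_force": force on the tool from outside, world axes, zero at the start; "torque": the same for the moment, N m; "width": opening from 0.0 (shut) to 1.0 (fully open).
Only numpy, scipy, OpenCV 4.12 (cv2) and the standard library are available. Lean on these libraries where they do the work, as an engineer would, in place of code of your own. Each camera call takes 0.05 s, during which the arm holds its last target.

## Working session

There is one attempt and no reset: what is moved stays moved. The work goes in short steps, Python scripts to look and compute and a shell command to move; the robot and the scene stay as the last step left them, time stands still between calls to the robot, and variables do not carry over. Pictures are saved under pics/ and viewed, and the job is handed in when it is done.

```bash
ls; mkdir -p pics
python3 - <<'E'
from workcell import bot
import cv2
s=bot.read_state();print(s)
for n in ["scene","side","wrist"]:
    c=bot.get_calibration(n);print(n,c)
    p,d=bot.read_camera(n);cv2.imwrite(f"pics/a_{n}.png",p[:,:,::-1])
    import numpy as np;np.save(f"pics/a_{n}.npy",d)
E
```

```text
pics
{'time': 0.0, 'q': array([ 1.17608912e+00,  2.64787086e-01,  1.60541540e+00, -1.87200218e-05,
        1.27367683e+00, -3.68726414e-02]), 'joint_vel': array([ 0.00068657,  0.00085475, -0.00098548,  0.00075099,  0.00213782,
        0.00116579]), 'joint_torque': array([-4.20365159e-04, -5.15119958e+01, -3.67305779e+01, -2.57499937e-05,
        1.30614237e-02, -1.74215991e-06]), 'tool_pos': array([0.23613218, 0.63158872, 0.24391676]), 'tcp_rot': array([ 0.27902001,  1.55297243, -0.28255024]), 'wrist_force': array([-0.60500306,  0.22612452,  0.03350529]), 'torque': array([ 0.02118386, -0.00358185,  0.0220611 ]), 'width': 0.9996523469354798}
scene {'fx': 476.5558642317617, 'fy': 476.5558642317617, 'cx': 275.2030951801836, 'cy': 211.57194436020322, 'dist': array([-0.13330979,  0.        ,  0.        ,  0.        ,  0.        ]), 'rvec': array([ 1.81735932, -0.89726977,  0.58921831]), 'tvec': array([-0.3936894 ,  0.23626903,  0.58280629])}
side {'fx': 459.8286512367926, 'fy': 459.8286512367926, 'cx': 281.2784487822657, 'cy': 208.32645074030756, 'dist': array([-0.12206073,  0.        ,  0.        ,  0.        ,  0.        ]), 'rvec': array([ 2.15942784, -0.50031089,  0.23658224]), 'tvec': array([-0.52962749,  0.18241176,  0.86909811])}
wrist {'fx': 349.4619445951881, 'fy': 349.4619445951881, 'cx': 275.3010947063875, 'cy': 206.9247404253645, 'dist': array([0.00753139, 0.        , 0.        , 0.        , 0.        ]), 'rvec': array([-2.38328669, -1.65437722, -0.22925443]), 'tvec': array([-0.67507162, -0.03702705,  0.37821135])}
```

View pics/a_scene.png

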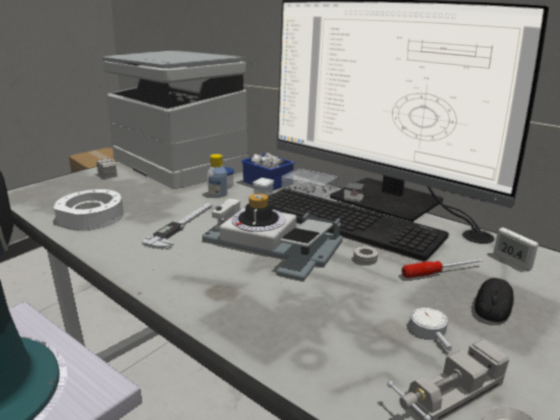

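View pics/a_side.png

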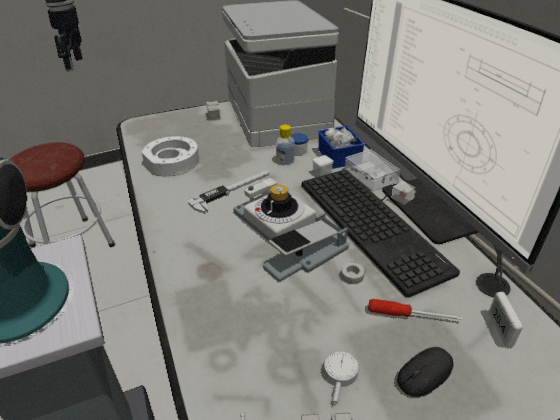

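View pics/a_wrist.png

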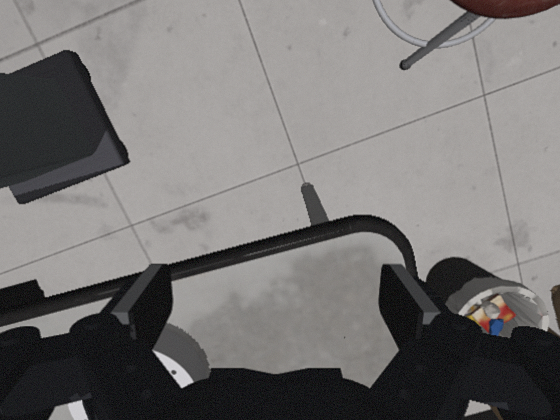

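The scene view shows the comparator at about (265,225), with brass ring at (260,200) and pedal at (305,240). In the side view the ring is at (279,192), the pad at (292,240), the caliper at (225,190) and the ring gauge at (352,271). The wrist camera sees only the floor and the desk edge. Next I'll locate these from depth and zoom in.

```bash
cat > h.py <<'E'
from workcell import bot
import cv2, numpy as np
from scipy.spatial.transform import Rotation as R
def cal(n):
    c=bot.get_calibration(n)
    K=np.array([[c['fx'],0,c['cx']],[0,c['fy'],c['cy']],[0,0,1]]);Rm=R.from_rotvec(c['rvec']).as_matrix()
    return K,np.array(c['dist']),Rm,np.array(c['tvec'])
def ray(C,uv):
    K,D,Rm,t=C
    n=cv2.undistortPoints(np.array(uv,float).reshape(-1,1,2),K,D).reshape(-1,2)
    d=np.c_[n,np.ones(len(n))]@Rm
    return -Rm.T@t,d
def plane(C,uv,z):
    o,d=ray(C,uv);return o+d*((z-o[2])/d[:,2])[:,None]
def proj(C,P):
    K,D,Rm,t=C
    return cv2.projectPoints(np.array(P,float).reshape(-1,1,3),cv2.Rodrigues(Rm)[0],t,K,D)[0].reshape(-1,2)
def cloud(C,d):
    h,w=d.shape;v,u=np.mgrid[:h,:w]
    o,r=ray(C,np.c_[u.ravel(),v.ravel()]);return (o+r*d.ravel()[:,None]).reshape(h,w,3)
E
python3 - <<'E'
from h import *
for n,(x0,y0,x1,y1) in dict(scene=(140,160,390,290),side=(180,160,380,300)).items():
    C=cal(n);p=cv2.imread(f"pics/a_{n}.png");d=np.load(f"pics/a_{n}.npy");X=cloud(C,d)
    hsv=cv2.cvtColor(p,cv2.COLOR_BGR2HSV)
    m=(hsv[...,0]>10)&(hsv[...,0]<30)&(hsv[...,1]>120)&(hsv[...,2]>90)
    m[:y0]=0;m[y1:]=0;m[:,:x0]=0;m[:,x1:]=0
    mm=m.astype(np.uint8);k,l,st,ce=cv2.connectedComponentsWithStats(mm)
    for i in range(1,k):
        if st[i,4]>15: print(n,st[i],ce[i],np.median(X[l==i],0))
    s=3;cv2.imwrite(f"pics/b_{n}.png",cv2.resize(p[y0:y1,x0:x1],None,fx=s,fy=s,interpolation=cv2.INTER_CUBIC))
    pts=X[y0:y1,x0:x1].reshape(-1,3);
    for z in(0.016,0.061): 
        q=pts[abs(pts[:,2]-z)<.003];print(z,len(q),q.mean(0) if len(q) else 0)
    q=X[y0:y1,x0:x1];print(np.histogram(q[...,2],bins=np.arange(-.005,.12,.005)))
E
```

```text
scene [210 160  12   7  67] [216.17910448 162.55223881] [0.70354819 0.22894456 0.0890208 ]
scene [250 194  18   8  90] [258.72222222 198.16666667] [ 0.57102153 -0.01797131  0.094745  ]
0.016 4006 [ 0.69866447 -0.04578573  0.01582976]
0.061 734 [0.65214795 0.08346801 0.06110326]
(array([11920,  2089,  2184,  3312,  2778,   645,   621,   651,  1153,
        1059,  1025,   931,   566,   620,   479,   249,   156,   116,
         187,   211,   164,    84,    64,    46]), array([-0.005,  0.   ,  0.005,  0.01 ,  0.015,  0.02 ,  0.025,  0.03 ,
        0.035,  0.04 ,  0.045,  0.05 ,  0.055,  0.06 ,  0.065,  0.07 ,
        0.075,  0.08 ,  0.085,  0.09 ,  0.095,  0.1  ,  0.105,  0.11 ,
        0.115]))
side [270 185  18  14 116] [278.99137931 190.38793103] [ 0.57701344 -0.01687878  0.09480795]
0.016 3879 [ 0.69666508 -0.05366063  0.01582451]
0.061 441 [ 0.5581095  -0.05739914  0.06108472]
(array([11052,  4919,  1106,  3119,  2677,   275,   267,   254,   544,
         617,   824,   729,   354,   397,   339,    99,    77,    39,
          31,    85,    77,     0,     0,     0]), array([-0.005,  0.   ,  0.005,  0.01 ,  0.015,  0.02 ,  0.025,  0.03 ,
        0.035,  0.04 ,  0.045,  0.05 ,  0.055,  0.06 ,  0.065,  0.07 ,
        0.075,  0.08 ,  0.085,  0.09 ,  0.095,  0.1  ,  0.105,  0.11 ,
        0.115]))
```

Run:
```python
from h import *
print(R.from_rotvec(bot.read_state()['tcp_rot']).as_matrix().round(3))
```

```text
[[-0.001  0.35   0.937]
 [-0.002  0.937 -0.35 ]
 [-1.    -0.002 -0.   ]]
```

View pics/b_scene.png

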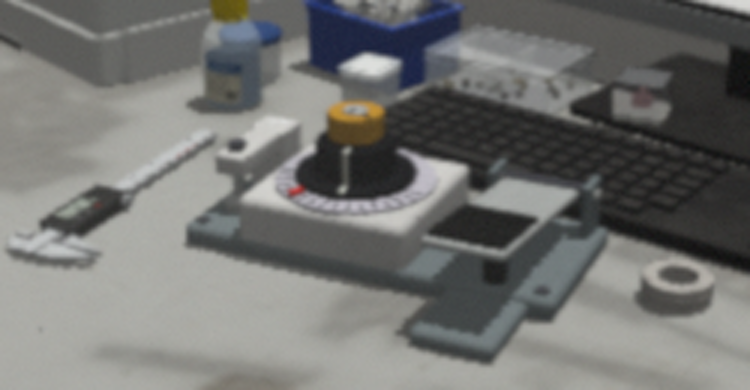

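View pics/b_side.png

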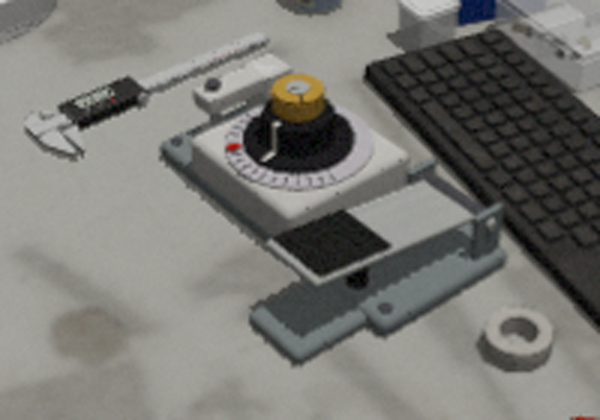

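Scene crop: the white line faces roughly front and the red flag sits clockwise of it (crop (297,190) against (343,188)), so the drum has to turn positive. I'll work out the move for a wrist-camera look.

Run:
```python
from h import *
s=bot.read_state();T=R.from_rotvec(s['tcp_rot']).as_matrix();p=s['tool_pos']
K,D,Rm,t=cal('wrist');c=-Rm.T@t
print("cam pos in tool",T.T@(c-p),"cam z in tool",T.T@Rm[2],"cam x",T.T@Rm[0])
# gauge direction from housing/base: pad pixels etc
for n in("scene","side"):
    C=cal(n);d=np.load(f"pics/a_{n}.npy");X=cloud(C,d)
    im=cv2.imread(f"pics/a_{n}.png");hsv=cv2.cvtColor(im,cv2.COLOR_BGR2HSV)
    near=(abs(X[...,0]-.56)<.25)&(abs(X[...,1]+.05)<.2)
    dark=near&(hsv[...,2]<70)&(abs(X[...,2]-.066)<.008)&(X[...,1]<-.06)
    print(n,"pad",dark.sum(),np.mean(X[dark],0))
    w=near&(abs(X[...,2]-.0455)<.003)
    r=cv2.minAreaRect((X[w][:,:2]*1000).astype(np.float32));print("housing",r)
    red=near&((hsv[...,0]<8)|(hsv[...,0]>172))&(hsv[...,1]>130)
    print("red",red.sum(),np.mean(np.argwhere(red),0),np.median(X[red],0))
```

```text
cam pos in tool [-0.12763682  0.00156909 -0.06891954] cam z in tool [ 9.61092699e-01 -8.84504288e-04  2.76224621e-01] cam x [ 9.58636170e-04  9.99999532e-01 -1.33349263e-04]
scene pad 301 [ 0.53331711 -0.1441975   0.06589327]
housing ((630.3065185546875, 29.495681762695312), (352.40545654296875, 223.6022186279297), 64.31626892089844)
red 6 [223.16666667 238.66666667] [0.52939214 0.001287   0.05005547]
side pad 468 [ 0.53795072 -0.14564061  0.06537429]
housing ((627.6381225585938, 24.892852783203125), (351.399169921875, 217.97653198242188), 66.09911346435547)
red 14 [214.14285714 282.        ] [ 5.43923688e-01 -4.70332163e-04  5.01012027e-02]
```

```bash
python3 -m creep '[{"grip":8.5,"dp":[0,-13.5,15],"rotation":[0,0,0]},{"grip":8.5,"dp":[0,-13.5,15],"rotation":[0,0,0]},{"grip":8.5,"dp":[0,-13.5,15],"rotation":[0,0,0]},{"grip":8.5,"dp":[0,-13.5,15],"rotation":[0,0,0]},{"grip":8.5,"dp":[0,-13.5,15],"rotation":[0,0,0]}]'
```

```text
time: 0.57
tool_pos: [0.3301, 0.4508, 0.2447]
tcp_rot: [0.28, 1.553, -0.282]
wrist_force: [0.7, -0.4, 0.1]
width: 0.995
```

```bash
python3 -m creep '[{"grip":8.5,"dp":[0,-13.5,15],"rotation":[0,0,0]},{"grip":8.5,"dp":[0,-13.5,15],"rotation":[0,0,0]},{"grip":8.5,"dp":[0,-13.5,15],"rotation":[0,0,0]},{"grip":8.5,"dp":[0,-13.5,15],"rotation":[0,0,0]},{"grip":8.5,"dp":[0,-13.5,15],"rotation":[0,0,0]}]'
python3 -m creep '[{"grip":8.5,"dp":[1,-13.5,15],"rotation":[0,0,0]},{"grip":8.5,"dp":[1,-13.5,15],"rotation":[0,0,0]},{"grip":8.5,"dp":[1,-13.5,15],"rotation":[0,0,0]},{"grip":8.5,"dp":[1,-13.5,15],"rotation":[0,0,0]},{"grip":8.5,"dp":[1,-13.5,15],"rotation":[0,0,0]}]'
```

```text
time: 0.98
tool_pos: [0.4233, 0.2717, 0.2451]
tcp_rot: [0.281, 1.552, -0.281]
wrist_force: [0.3, 0.2, 0.1]
width: 0.995
time: 1.4
tool_pos: [0.5166, 0.0927, 0.235]
tcp_rot: [0.281, 1.552, -0.282]
wrist_force: [0.7, 0.5, -0.2]
width: 0.988
```

```bash
python3 -m creep '[{"grip":8.5,"dp":[1,-8.2,9.6],"rotation":[0,0,0]},{"grip":8.5,"dp":[1,-8.2,9.6],"rotation":[0,0,0]},{"grip":8.5,"dp":[1,-8.2,9.6],"rotation":[0,0,0]},{"grip":8.5,"dp":[1,-8.2,9.6],"rotation":[0,0,0]},{"grip":8.5,"dp":[1,-8.2,9.6],"rotation":[0,0,0]}]'
python3 - <<'E'
from h import *
s=bot.read_state();print(s['tool_pos'],s['q'])
C=cal('wrist');p,d=bot.read_camera('wrist');cv2.imwrite("pics/c.png",p[:,:,::-1]);np.save("pics/c.npy",d);np.save("pics/cC.npy",np.array(C,dtype=object),allow_pickle=True)
E
```

```text
time: 1.82
tool_pos: [0.5775, -0.0173, 0.2244]
tcp_rot: [0.284, 1.554, -0.284]
wrist_force: [-0.4, 0.5, -0.3]
width: 0.998
[ 0.5775279  -0.01728288  0.22439393] [-7.30211359e-02  9.65021722e-02  1.83912727e+00 -8.17991795e-06
  1.20751486e+00 -1.28198562e+00]
```

View pics/c.png

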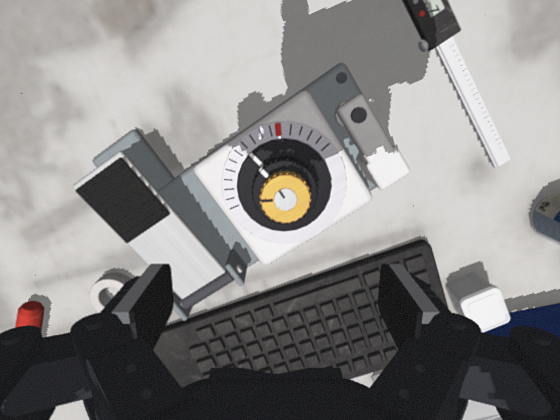

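The wrist view shows the brass ring at (286,198), the white index line at (252,158) and the red flag at (278,129). The pedal pad is at (123,195), and the nose at (375,130) is clear of the drum. Measuring now.

```bash
cat > meas.py <<'E'
from h import *
def meas(p,C,verbose=True,d=None):
    hsv=cv2.cvtColor(p,cv2.COLOR_RGB2HSV)
    m=((hsv[...,0]>15)&(hsv[...,0]<32)&(hsv[...,1]>110)&(hsv[...,2]>90)).astype(np.uint8)
    k,l,st,ce=cv2.connectedComponentsWithStats(m);i=1+np.argmax(st[1:,4])
    cn=max(cv2.findContours((l==i).astype(np.uint8),0,cv2.CHAIN_APPROX_NONE)[0],key=len)
    hull=cv2.convexHull(cn)
    P=plane(C,hull.reshape(-1,2),.096);
    ctr,r=cv2.minEnclosingCircle((P[:,:2]*1000).astype(np.float32))
    print("brass encl",ctr,r,"fit",cv2.fitEllipse((plane(C,cn.reshape(-1,2),.096)[:,:2]*1000).astype(np.float32)))
    red=((hsv[...,0]<8)|(hsv[...,0]>172))&(hsv[...,1]>130)&(hsv[...,2]>60)
    v,u=np.mgrid[:p.shape[0],:p.shape[1]]
    return hsv,np.array(ctr)/1000,red
E
python3 - <<'E'
from meas import *
C=tuple(np.load("pics/cC.npy",allow_pickle=True));C=tuple(np.array(x,float) for x in C)
p=cv2.imread("pics/c.png")[:,:,::-1].copy();d=np.load("pics/c.npy")
hsv,ctr,red=meas(p,C)
X=cloud(C,d)
print("depth z ring top",np.median(X[190:205,280:292,2]))
q=X[150:250,230:350].reshape(-1,3)
for z0,z1,n in((.094,.099,'ring'),(.074,.078,'drum top'),(.0515,.0545,'skirt'),(.0485,.051,'plate')):
    g=q[(q[:,2]>z0)&(q[:,2]<z1)];print(n,len(g),cv2.minEnclosingCircle((g[:,:2]*1000).astype(np.float32)))
red[:100]=0;red[170:]=0;red[:,:250]=0;red[:,320:]=0
uv=np.argwhere(red)[:,::-1];F=plane(C,uv,.0515)[:,:2];print("flag",len(uv),F.mean(0),cv2.minAreaRect((F*1000).astype(np.float32)))
wh=(hsv[...,1]<60)&(hsv[...,2]>170);
S=plane(C,np.c_[np.mgrid[:420,:560][1].ravel(),np.mgrid[:420,:560][0].ravel()],.053)[:,:2].reshape(420,560,2)
np.save("pics/ctr.npy",ctr)
for c in(ctr,):
  r=np.hypot(*(S-c).transpose(2,0,1))
  w=wh&(r>.029)&(r<.040)
  a=np.arctan2(*(S[w]-c).T[::-1]);print("line",w.sum(),np.unique(np.round(a,1),return_counts=True),np.argwhere(w).mean(0))
  fa=np.arctan2(F.mean(0)[1]-c[1],F.mean(0)[0]-c[0]);print("flag ang",fa,np.hypot(*(F.mean(0)-c)))
s=4;cv2.imwrite("pics/c2.png",cv2.resize(p[105:255,205:395,::-1],None,fx=s,fy=s,interpolation=cv2.INTER_CUBIC))
E
```

```text
brass encl (577.8335571289062, -8.445878028869629) 19.959754943847656 fit ((577.8517456054688, -8.025078773498535), (35.54283905029297, 37.650089263916016), 75.92892456054688)
depth z ring top 0.09592503672812053
ring 1666 ((578.6572875976562, -8.907607078552246), 18.88913917541504)
drum top 1040 ((578.4354858398438, -9.306849479675293), 27.310745239257812)
skirt 2080 ((578.8566284179688, -8.865410804748535), 41.682701110839844)
plate 305 ((581.4480590820312, -11.304916381835938), 49.87579345703125)
flag 58 [0.53086868 0.00382952] ((530.9559326171875, 3.8409652709960938), (3.9580533504486084, 9.77905559539795), 76.5711898803711)
line 41 (array([-2.7, -2.6]), array([38,  3])) [158.87804878 255.43902439]
flag ang 2.8859380049780508 0.0485426150485722
```

View pics/c2.png

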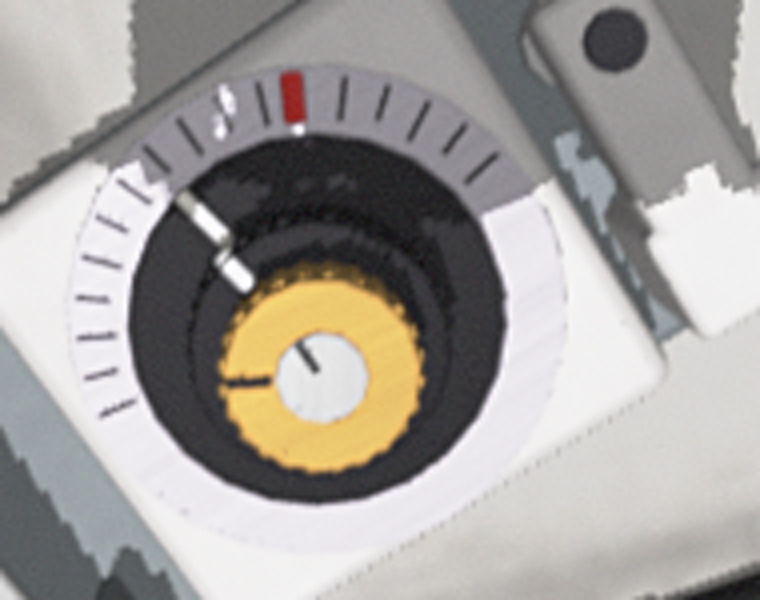

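Run:
```python
from h import *
C=tuple(np.array(x,float) for x in np.load("pics/cC.npy",allow_pickle=True))
c=np.array([.5785,-.009]);cr=lambda u,v:[205+u/4,105+v/4]
for uv,z in((cr(183,201),.053),(cr(226,241),.053),(cr(225,256),.0765),(cr(249,286),.0765),(cr(293,127),.0515),(cr(289,75),.0515),(cr(222,383),.096),(cr(296,342),.097),(cr(318,373),.097)):
    P=plane(C,[uv],z)[0][:2]-c;print(z,P*1000,np.hypot(*P)*1000,np.arctan2(P[1],P[0])%(2*np.pi))
d=np.load("pics/c.npy");X=cloud(C,d);im=cv2.imread("pics/c.png")
g=X[150:250,70:180];k=im[150:250,70:180].max(2)
m=(k<60)&(g[...,2]>.055);
r=cv2.minAreaRect((g[m][:,:2]*1000).astype(np.float32));print("pad",r,g[m].mean(0))
```

```text
0.053 [-35.2261829  -16.42551475] 38.86748636655771 3.5779080819814064
0.053 [-23.98212155 -10.96411785] 26.369566440717794 3.5704004206293187
0.0765 [-24.45683438  -9.998959  ] 26.42188352751864 3.5296973548323036
0.0765 [-17.12067422  -7.71220955] 18.77753077025989 3.564830537922264
0.0515 [-41.34382439  10.97016182] 42.774481478867095 2.8822294528062757
0.0515 [-51.65615932  13.94951968] 53.50652198747237 2.8778382974306216
0.096 [ -4.88389996 -17.42506112] 18.09655309135505 4.439120448285691
0.097 [-7.61713599 -1.42529757] 7.749337635726884 3.3265708303570425
0.097 [-0.53760517  0.34780408] 0.6403022673159527 2.5673639927447005
pad ((526.0723876953125, -78.82319641113281), (59.67281723022461, 175.78416442871094), 13.273233413696289) [ 0.53920286 -0.13896219  0.06641992]
```

```bash
python3 -m creep '[{"grip":6.6,"dp":[3,0.8,-0.2],"rotation":[0,0,0]},{"grip":6.6,"dp":[7,0.8,-0.2],"rotation":[0,0,0]},{"grip":6.6,"dp":[10,0.8,-0.2],"rotation":[0,0,0]},{"grip":6.6,"dp":[11,0.8,-0.2],"rotation":[0,0,0]},{"grip":6.6,"dp":[11,0.8,-0.2],"rotation":[0,0,0]}]' 30
python3 - <<'E'
from h import *
for n in("wrist","side"):
    p,d=bot.read_camera(n)
    if n=="side": p=cv2.resize(p[130:260,200:360],None,fx=4,fy=4,interpolation=cv2.INTER_CUBIC)
    cv2.imwrite(f"pics/d_{n}.png",p[:,:,::-1])
E
```

```text
time: 2.28
tool_pos: [0.5745, -0.0052, 0.1118]
tcp_rot: [0.279, 1.56, -0.28]
wrist_force: [-1.1, -0.7, -0.2]
width: 0.775
```

View pics/d_wrist.png

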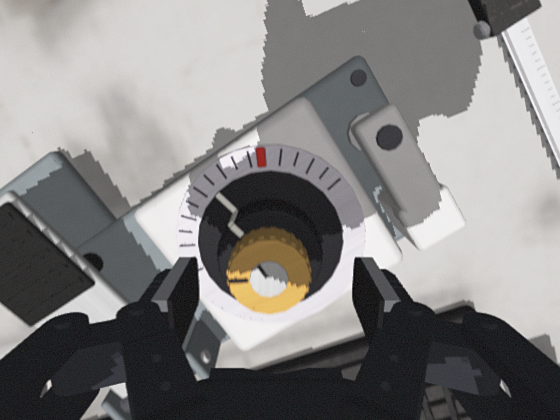

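View pics/d_side.png

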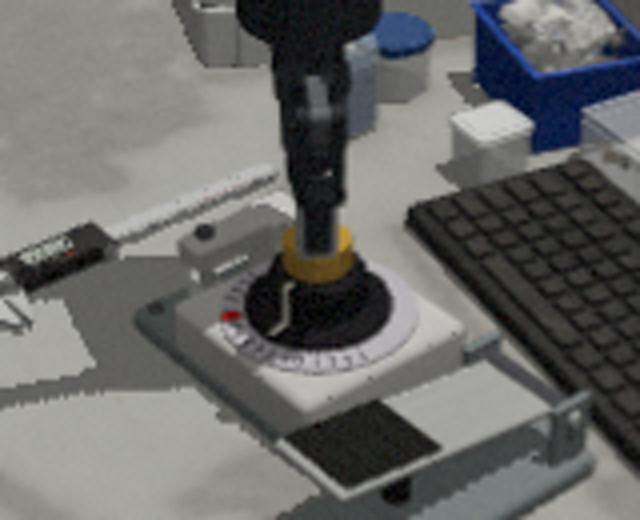

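The wrist view shows the fingers on both sides of the ring and drum, with the ring centred at (268,275) and the fingertips at (190,260) and (370,260). Before I go down I'll check that the pose has settled.

```bash
cat > st.py <<'E'
from h import *
import sys
s=bot.read_state();T=R.from_rotvec(s['tcp_rot']).as_matrix()
print(s['time'],s['tool_pos'].round(4),"F",s['wrist_force'].round(1),s['torque'].round(2),"w",round(s['width']*8.54,2),"q6",s['q'][5].round(3))
print("down tilt",T[:,0].round(4),"jaw yaw",np.arctan2(T[1,1],T[0,1]).round(4))
if len(sys.argv)>3:
    t=np.array([float(a) for a in sys.argv[1:4]]);print("dp cm to target",(T.T@(t-s['tool_pos'])*100).round(2))
E
python3 st.py .5785 -.009 .074
```

```text
2.3833 [ 0.5786 -0.006   0.1164] F [-0.6  0.1  0.4] [ 0.03 -0.05 -0.04] w 6.63 q6 -1.268
down tilt [ 9.e-04  1.e-04 -1.e+00] jaw yaw 1.2143
dp cm to target [ 4.24 -0.29  0.1 ]
```

```bash
python3 -m creep '[{"grip":6.6,"dp":[2,0,0],"rotation":[0,0,0]},{"grip":6.6,"dp":[3,0,0],"rotation":[0,0,0]},{"grip":6.6,"dp":[3,0,0],"rotation":[0,0,0]},{"grip":6.6,"dp":[3,0,0],"rotation":[0,0,0]}]'
python3 st.py .5785 -.009 .074
```

```text
time: 2.72
tool_pos: [0.5785, -0.0068, 0.0862]
tcp_rot: [0.281, 1.552, -0.281]
wrist_force: [0.0, -0.4, 0.8]
width: 0.776
2.7167 [ 0.5785 -0.0068  0.0862] F [ 0.  -0.4  0.8] [ 0.    0.04 -0.03] w 6.63 q6 -1.268
down tilt [ 5.e-04 -0.e+00 -1.e+00] jaw yaw 1.2131
dp cm to target [ 1.22 -0.2   0.08]
```

```bash
python3 -m creep '[{"grip":6.6,"dp":[0.5,-0.2,0.1],"rotation":[0,0,0]},{"grip":6.6,"dp":[1.0,-0.2,0.1],"rotation":[0,0,0]},{"grip":6.6,"dp":[1.2,-0.2,0.1],"rotation":[0,0,0]},{"grip":6.6,"dp":[1.2,-0.2,0.1],"rotation":[0,0,0]}]'
python3 st.py .5785 -.009 .074
python3 - <<'E'
from h import *
for n in("wrist","side"):
    p,d=bot.read_camera(n)
    if n=="side": p=cv2.resize(p[150:240,230:330],None,fx=6,fy=6,interpolation=cv2.INTER_CUBIC)
    cv2.imwrite(f"pics/e_{n}.png",p[:,:,::-1])
E
```

```text
time: 3.05
tool_pos: [0.578, -0.0093, 0.0728]
tcp_rot: [0.281, 1.554, -0.281]
wrist_force: [0.0, -0.9, 0.5]
width: 0.771
3.05 [ 0.578  -0.0093  0.0728] F [ 0.  -0.9  0.5] [ 0.01  0.02 -0.  ] w 6.58 q6 -1.272
down tilt [-1.1e-03  1.0e-04 -1.0e+00] jaw yaw 1.2128
dp cm to target [-0.12  0.04  0.04]
```

View pics/e_wrist.png

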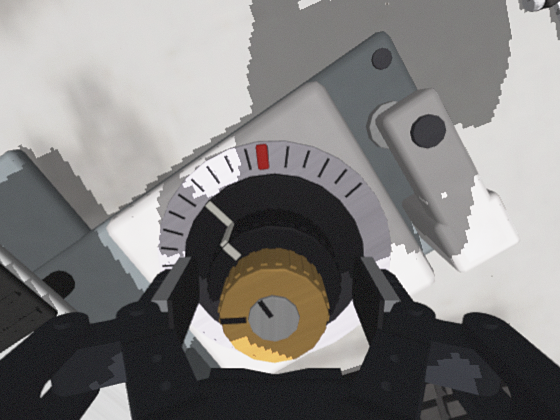

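View pics/e_side.png

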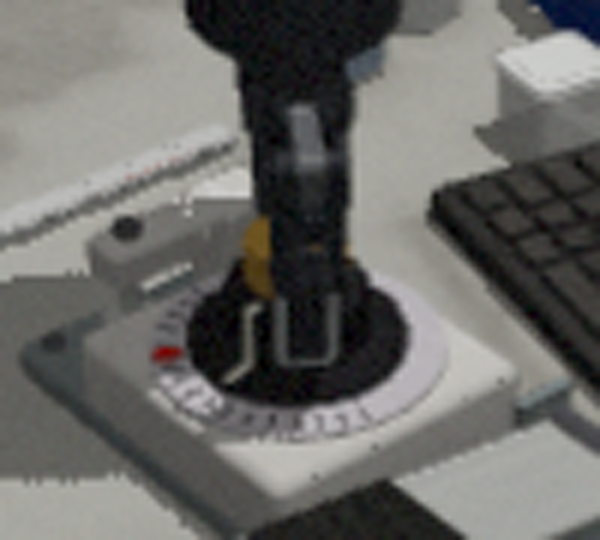

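The fingers now straddle the drum above the skirt, with the tips near (190,260) and (368,260). The flag at (262,156) and the line at (218,212) are both still visible. Closing.

```bash
python3 -m creep '[{"grip":5.0,"dp":[0,0,0],"rotation":[0,0,0]},{"grip":5.0,"dp":[0,0,0],"rotation":[0,0,0]},{"grip":5.0,"dp":[0,0,0],"rotation":[0,0,0]},{"grip":5.0,"dp":[0,0,0],"rotation":[0,0,0]}]' 30
python3 st.py .5785 -.009 .074
```

```text
time: 3.48
tool_pos: [0.5783, -0.01, 0.0739]
tcp_rot: [0.279, 1.553, -0.282]
wrist_force: [-2.5, -3.6, 6.5]
width: 0.615
3.4833 [ 0.5783 -0.01    0.0739] F [-2.5 -3.6  6.5] [-0.87  0.61 -0.01] w 5.25 q6 -1.272
down tilt [-4.0e-04 -1.3e-03 -1.0e+00] jaw yaw 1.2133
dp cm to target [-0.01  0.1  -0.01]
```

```bash
python3 -m creep '[{"grip":5.0,"dp":[-0.1,0.1,0],"rotation":[0.1,0,0]},{"grip":5.0,"dp":[-0.1,0.1,0],"rotation":[0.22,0,0]},{"grip":5.0,"dp":[-0.1,0.1,0],"rotation":[0.34,0,0]},{"grip":5.0,"dp":[-0.1,0.1,0],"rotation":[0.46,0,0]},{"grip":5.0,"dp":[-0.1,0.1,0],"rotation":[0.55,0,0]}]'
python3 st.py .5785 -.009 .074
cat > look.py <<'E'
from h import *
import sys
C=cal('wrist');p,d=bot.read_camera('wrist');cv2.imwrite(f"pics/{sys.argv[1]}.png",p[:,:,::-1])
import pickle;pickle.dump((C,d),open(f"pics/{sys.argv[1]}.pkl","wb"))
E
python3 look.py f
```

```text
time: 3.9
tool_pos: [0.5781, -0.01, 0.0739]
tcp_rot: [0.71, 1.451, -0.715]
wrist_force: [-2.2, -8.4, 2.1]
width: 0.615
3.9 [ 0.5781 -0.01    0.0739] F [-2.2 -8.4  2.1] [-1.37  0.39  0.16] w 5.25 q6 -0.715
down tilt [-0.0013 -0.0029 -1.    ] jaw yaw 0.6582
dp cm to target [-0.01  0.09 -0.06]
```

View pics/f.png

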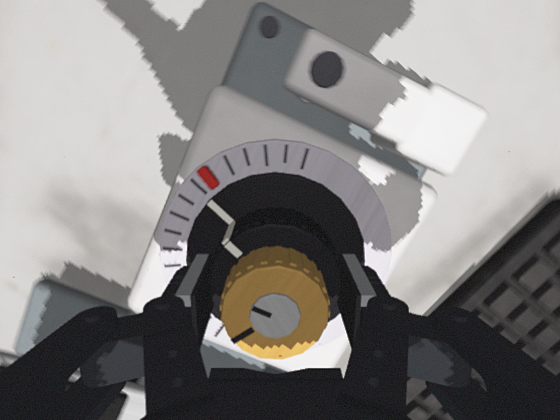

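The drum followed the gripper without slipping. The line end is at (210,203) and the flag's inner end at (214,186), so a little more turn is needed.

```bash
cat > ang.py <<'E'
from h import *
import sys,pickle
def go(name,L,F,c=(.5785,-.009)):
    C,d=pickle.load(open(f"pics/{name}.pkl","rb"));c=np.array(c)
    for uv,z in [(x,.053) for x in L]+[(x,.0515) for x in F]:
        P=plane(C,[uv],z)[0][:2]-c;print(z,(P*1000).round(1),np.hypot(*P).round(4)*1000,(np.arctan2(P[1],P[0])%(2*np.pi)).round(3))
    q=cloud(C,d)[120:340,140:420].reshape(-1,3)
    for z0,z1,n in((.094,.099,'ring'),(.0515,.0545,'skirt')):
        g=q[(q[:,2]>z0)&(q[:,2]<z1)];print(n,cv2.minEnclosingCircle((g[:,:2]*1000).astype(np.float32)))
E
python3 - <<'E'
import cv2
p=cv2.imread("pics/f.png");cv2.imwrite("pics/f2.png",cv2.resize(p[150:270,160:300],None,fx=5,fy=5,interpolation=cv2.INTER_CUBIC))
from ang import *
go("f",[(210,202),(231,222)],[(214,186),(202,168)])
E
```

```text
0.053 [-39.7   5.7] 40.099999999999994 3.0
0.053 [-27.    3.8] 27.2 3.002
0.0515 [-42.5  12.2] 44.2 2.861
0.0515 [-51.1  15.6] 53.5 2.845
ring ((573.233154296875, -2.7057981491088867), 34.36859130859375)
skirt ((584.9619140625, 7.529691696166992), 58.70935821533203)
```

View pics/f2.png

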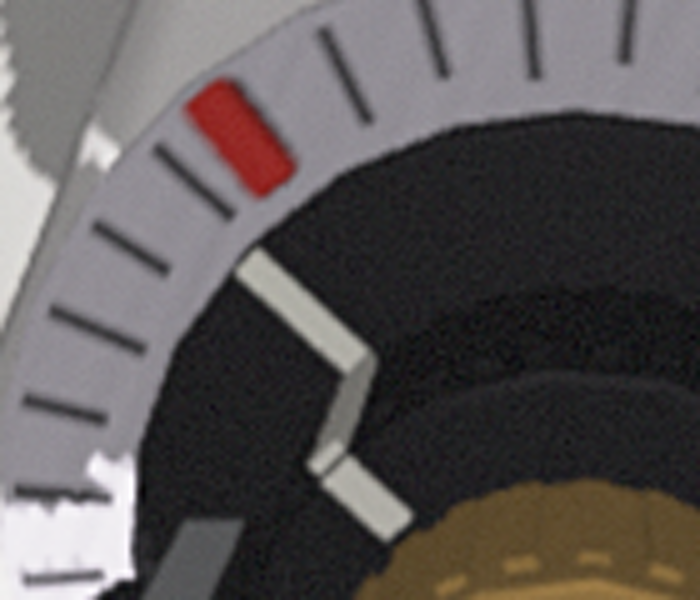

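```bash
python3 -m creep '[{"grip":5.0,"dp":[0,0,0],"rotation":[0.08,0,0]},{"grip":5.0,"dp":[0,-0.05,0],"rotation":[0.145,0,0]},{"grip":5.0,"dp":[0,-0.1,0],"rotation":[0.145,0,0]},{"grip":5.0,"dp":[0,-0.1,0],"rotation":[0.145,0,0]}]'
python3 st.py .5785 -.009 .074
python3 look.py g
python3 - <<'E'
import cv2
p=cv2.imread("pics/g.png");cv2.imwrite("pics/g2.png",cv2.resize(p[130:270,150:310],None,fx=4,fy=4,interpolation=cv2.INTER_CUBIC))
E
```

```text
time: 4.28
tool_pos: [0.578, -0.0101, 0.0739]
tcp_rot: [0.818, 1.41, -0.821]
wrist_force: [0.4, -6.3, -0.9]
width: 0.613
4.2833 [ 0.578  -0.0101  0.0739] F [ 0.4 -6.3 -0.9] [-1.1   0.09 -0.07] w 5.23 q6 -0.576
down tilt [ 1.0e-04 -1.9e-03 -1.0e+00] jaw yaw 0.5179
dp cm to target [-0.01  0.1  -0.07]
```

View pics/g2.png

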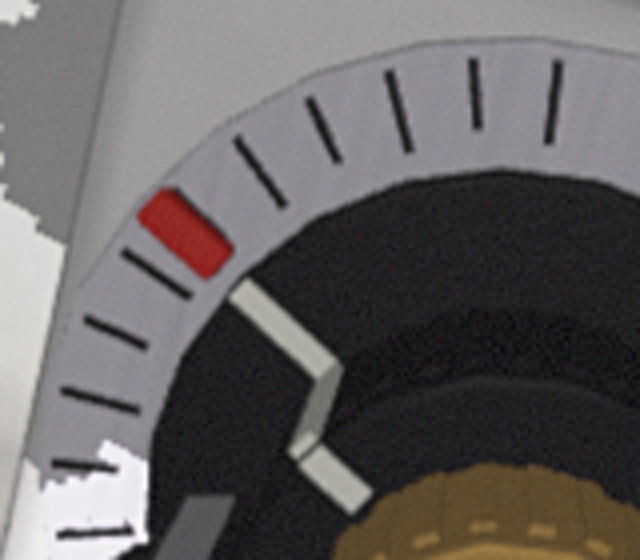

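Run:
```python
from ang import *
g=lambda u,v:(150+u/4,130+v/4)
go("g",[g(242,289),g(328,365)],[g(220,263),g(155,204)])
go("g",[g(242,289),g(328,365)],[g(220,263),g(155,204)],(.578,-.010))
```

```text
0.053 [-38.4  11.3] 40.0 2.856
0.053 [-26.    8.1] 27.3 2.838
0.0515 [-41.9  12.2] 43.6 2.857
0.0515 [-51.   14.7] 53.1 2.861
ring ((572.598388671875, -3.088289260864258), 36.31245422363281)
skirt ((585.0628662109375, 8.283073425292969), 60.011619567871094)
0.053 [-37.9  12.3] 39.800000000000004 2.828
0.053 [-25.5   9.1] 27.099999999999998 2.798
0.0515 [-41.4  13.2] 43.4 2.832
0.0515 [-50.5  15.7] 52.900000000000006 2.841
ring ((572.598388671875, -3.088289260864258), 36.31245422363281)
skirt ((585.0628662109375, 8.283073425292969), 60.011619567871094)
```

The line and flag agree within about 0.02 rad. I'll release, rise, and check that it stayed put.

```bash
python3 -m creep '[{"grip":6.6,"dp":[0,0,0],"rotation":[0,0,0]},{"grip":6.6,"dp":[0,0,0],"rotation":[0,0,0]},{"grip":6.6,"dp":[0,0,0],"rotation":[0,0,0]},{"grip":6.6,"dp":[-1.4,0,0],"rotation":[0,0,0]},{"grip":6.6,"dp":[-2.8,0,0],"rotation":[0,0,0]}]'
python3 -m creep '[{"grip":5.0,"dp":[0,0,0],"rotation":[0,0,0]},{"grip":5.0,"dp":[0,0,0],"rotation":[0,0,0]},{"grip":5.0,"dp":[0,0,0],"rotation":[0,0,0]}]'
python3 st.py .5785 -.009 .100
python3 look.py i;  python3 - <<'E'
from h import *
p,d=bot.read_camera("side")
p=cv2.resize(p[150:240,230:330],None,fx=6,fy=6,interpolation=cv2.INTER_CUBIC)
cv2.imwrite(f"pics/i_side.png",p[:,:,::-1])
E
```

```text
time: 4.75
tool_pos: [0.577, -0.0083, 0.1015]
tcp_rot: [0.82, 1.413, -0.82]
wrist_force: [-0.3, 0.1, 0.7]
width: 0.772
time: 5.0
tool_pos: [0.5778, -0.0086, 0.1019]
tcp_rot: [0.82, 1.411, -0.82]
wrist_force: [0.4, -0.9, -0.6]
width: 0.585
5.0 [ 0.5778 -0.0086  0.1019] F [ 0.4 -0.9 -0.6] [-0.02 -0.02  0.03] w 5.0 q6 -0.576
down tilt [-1.e-04  2.e-04 -1.e+00] jaw yaw 0.5182
dp cm to target [0.19 0.04 0.07]
```

View pics/i.png

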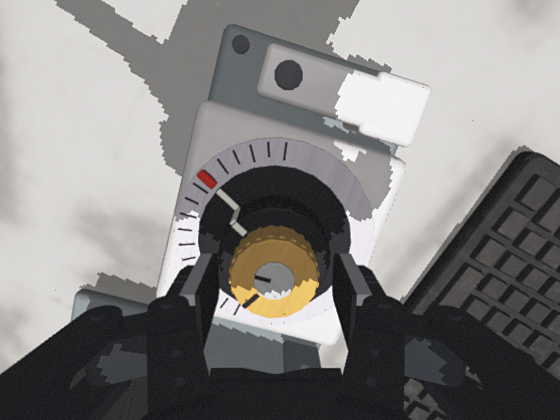

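View pics/i_side.png

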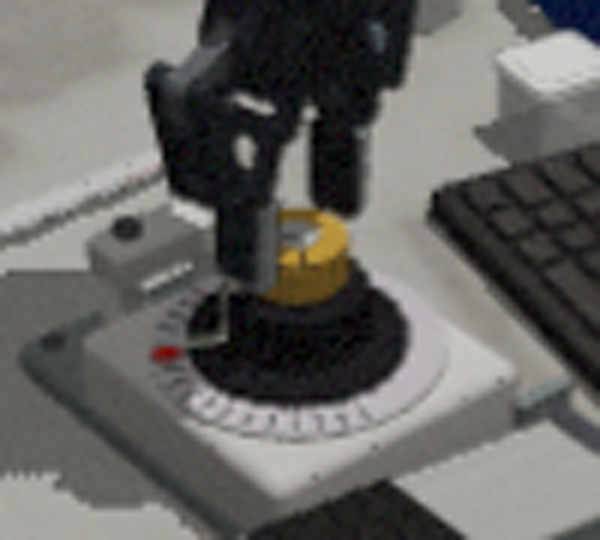

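The white line still meets the flag at (218,190) in the wrist view. The fingertips straddle the brass ring above the drum top. Now closing on the ring.

```bash
python3 st.py .5782 -.0095 .100; python3 -m creep '[{"grip":4.5,"dp":[0.15,0,0],"rotation":[0,0,0]},{"grip":3.4,"dp":[0.15,0,0],"rotation":[0,0,0]},{"grip":3.4,"dp":[0.15,0,0],"rotation":[0,0,0]},{"grip":3.4,"dp":[0.15,0,0],"rotation":[0,0,0]},{"grip":3.4,"dp":[0.15,0,0],"rotation":[0,0,0]}]' 30
python3 st.py .5782 -.0095 .100;python3 look.py j
```

```text
5.1 [ 0.5773 -0.0087  0.1013] F [ 0.1 -1.   0.3] [ 0.01  0.01 -0.07] w 5.0 q6 -0.576
down tilt [-1.6e-03  2.0e-04 -1.0e+00] jaw yaw 0.5181
dp cm to target [0.13 0.04 0.12]
time: 5.52
tool_pos: [0.5772, -0.0088, 0.1]
tcp_rot: [0.819, 1.412, -0.821]
wrist_force: [-0.8, -0.5, -2.8]
width: 0.428
5.5167 [ 0.5772 -0.0088  0.1   ] F [-0.8 -0.5 -2.8] [-0.02  0.23  0.01] w 3.66 q6 -0.576
down tilt [-1.8e-03  1.0e-04 -1.0e+00] jaw yaw 0.518
dp cm to target [0.   0.05 0.11]
```

View pics/j.png

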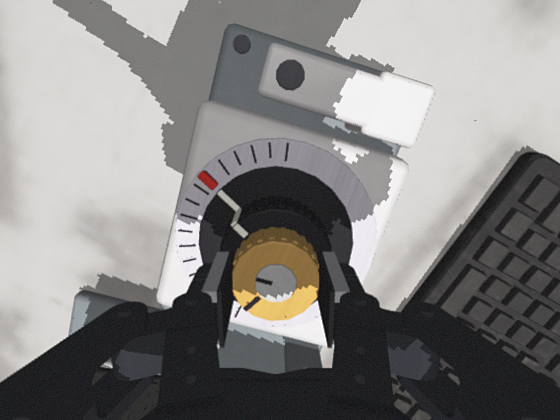

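```bash
python3 -m creep '[{"grip":3.4,"dp":[0,0.05,0.1],"rotation":[0.1,0,0]},{"grip":3.4,"dp":[0,0.05,0.1],"rotation":[0.22,0,0]},{"grip":3.4,"dp":[0,0.05,0.1],"rotation":[0.34,0,0]},{"grip":3.4,"dp":[0,0.05,0.1],"rotation":[0.46,0,0]},{"grip":3.4,"dp":[0,0.05,0.1],"rotation":[0.55,0,0]}]'
python3 st.py .5782 -.0095 .100;python3 look.py k
```

```text
time: 5.98
tool_pos: [0.5778, -0.0087, 0.1]
tcp_rot: [1.237, 1.194, -1.238]
wrist_force: [-2.1, 3.3, -1.4]
width: 0.426
5.9833 [ 0.5778 -0.0087  0.1   ] F [-2.1  3.3 -1.4] [0.38 0.29 0.04] w 3.64 q6 -0.022
down tilt [-0.0023  0.0012 -1.    ] jaw yaw -0.0378
dp cm to target [-0.    0.04  0.08]
```

View pics/k.png

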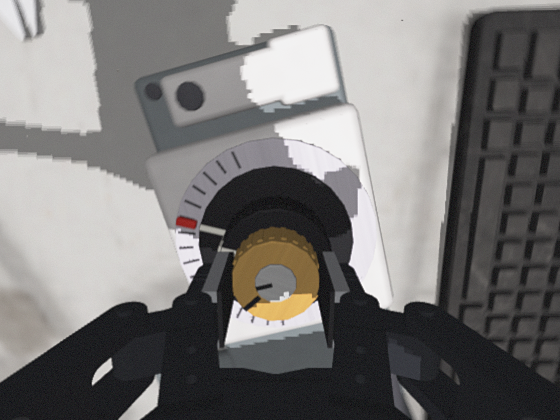

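The ring turned with the gripper: its line is at (248,303) and the spindle line at (263,287). The drum line still meets the flag at (195,226). Turning further, until it reaches the stop.

```bash
python3 -m creep '[{"grip":3.4,"dp":[0,0,0],"rotation":[0.12,0,0]},{"grip":3.4,"dp":[0,0,0],"rotation":[0.24,0,0]},{"grip":3.4,"dp":[0,0,0],"rotation":[0.36,0,0]},{"grip":3.4,"dp":[0,0,0],"rotation":[0.42,0,0]},{"grip":3.4,"dp":[0,0,0],"rotation":[0.42,0,0]}]'
python3 st.py .5782 -.0095 .100;python3 look.py l
```

```text
time: 6.45
tool_pos: [0.5783, -0.0089, 0.1]
tcp_rot: [1.534, 0.962, -1.535]
wrist_force: [-1.2, 1.7, -4.7]
width: 0.424
6.45 [ 0.5783 -0.0089  0.1   ] F [-1.2  1.7 -4.7] [ 0.43  0.15 -0.1 ] w 3.62 q6 0.392
down tilt [-0.0013  0.001  -1.    ] jaw yaw -0.4519
dp cm to target [0.   0.02 0.06]
```

View pics/l.png

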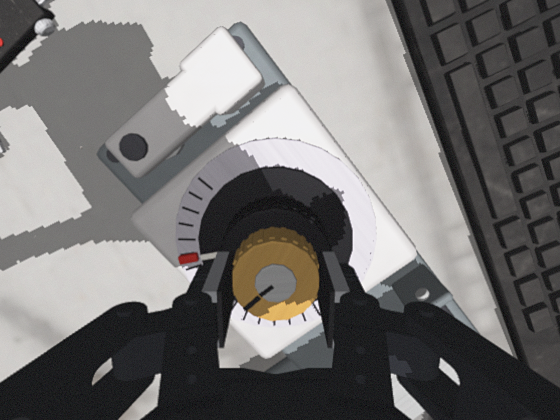

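The ring line at (250,303) and the spindle line at (266,290) are now nearly aligned. Turning on while watching the torque.

```bash
python3 -m creep '[{"grip":3.4,"dp":[0,0,0],"rotation":[0.06,0,0]},{"grip":3.4,"dp":[0,0,0],"rotation":[0.12,0,0]},{"grip":3.4,"dp":[0,0,0],"rotation":[0.12,0,0]}]'
python3 st.py; python3 -m creep '[{"grip":3.4,"dp":[0,0,0],"rotation":[0.05,0,0]},{"grip":3.4,"dp":[0,0,0],"rotation":[0.1,0,0]},{"grip":3.4,"dp":[0,0,0],"rotation":[0.1,0,0]}]'
python3 st.py .5782 -.0095 .100;python3 look.py m
python3 - <<'E'
import cv2
p=cv2.imread("pics/m.png");cv2.imwrite("pics/m2.png",cv2.resize(p[200:350,150:350],None,fx=4,fy=4,interpolation=cv2.INTER_CUBIC))
E
```

```text
time: 6.75
tool_pos: [0.5781, -0.0095, 0.1001]
tcp_rot: [1.614, 0.884, -1.617]
wrist_force: [-1.8, 0.4, -3.9]
width: 0.427
6.75 [ 0.5781 -0.0095  0.1001] F [-1.8  0.4 -3.9] [0.1  0.26 0.06] w 3.65 q6 0.511
down tilt [-1.8e-03 -3.0e-04 -1.0e+00] jaw yaw -0.57
time: 7.0
tool_pos: [0.5771, -0.0108, 0.1001]
tcp_rot: [1.678, 0.814, -1.687]
wrist_force: [-5.5, -3.9, -1.9]
width: 0.426
7.0 [ 0.5771 -0.0108  0.1001] F [-5.5 -3.9 -1.9] [-0.72  0.8   0.05] w 3.64 q6 0.61
down tilt [-0.0041 -0.0025 -1.    ] jaw yaw -0.6687
dp cm to target [ 0.01  0.01 -0.17]
```

View pics/m2.png

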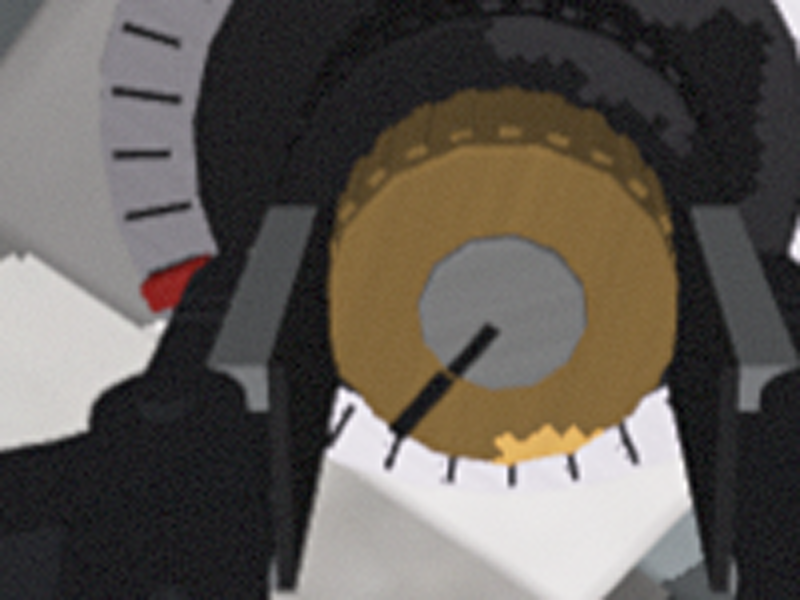

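The ring's black line is collinear with the spindle's, and the tool has begun to slip against the stop. Releasing and rising to check.

```bash
python3 -m creep '[{"grip":6.0,"dp":[0,0,0],"rotation":[0,0,0]},{"grip":6.0,"dp":[0,0,0],"rotation":[0,0,0]},{"grip":6.0,"dp":[0,0,0],"rotation":[0,0,0]},{"grip":6.0,"dp":[-4,0,0],"rotation":[0,0,0]},{"grip":6.0,"dp":[-8,0,0],"rotation":[0,0,0]}]'
python3 -m creep '[{"grip":6.0,"dp":[-4,0,0],"rotation":[0,0,0]},{"grip":6.0,"dp":[-4,0,0],"rotation":[0,0,0]},{"grip":6.0,"dp":[-4,0,0],"rotation":[0,0,0]}]'
python3 st.py;python3 look.py n
python3 - <<'E'
import cv2
p=cv2.imread("pics/n.png");cv2.imwrite("pics/n2.png",cv2.resize(p[120:280,190:380],None,fx=4,fy=3.7,interpolation=cv2.INTER_CUBIC))
E
```

```text
time: 7.47
tool_pos: [0.5769, -0.0093, 0.179]
tcp_rot: [1.68, 0.817, -1.689]
wrist_force: [1.8, -0.5, 0.9]
width: 0.703
time: 7.72
tool_pos: [0.5824, -0.0095, 0.226]
tcp_rot: [1.691, 0.808, -1.674]
wrist_force: [-0.2, 0.4, -1.4]
width: 0.7
7.7167 [ 0.5824 -0.0095  0.226 ] F [-0.2  0.4 -1.4] [-0.05  0.   -0.02] w 5.98 q6 0.612
down tilt [ 1.030e-02 -5.000e-04 -9.999e-01] jaw yaw -0.6709
```

View pics/n.png

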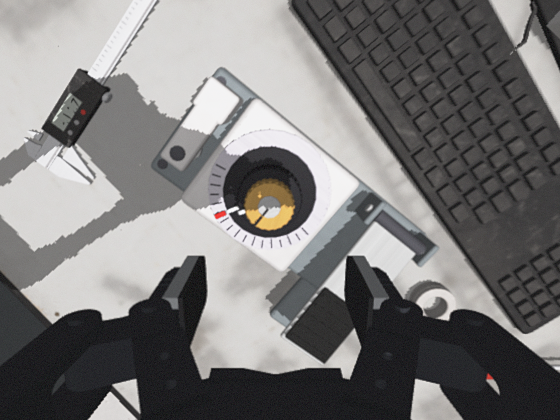

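View pics/n2.png

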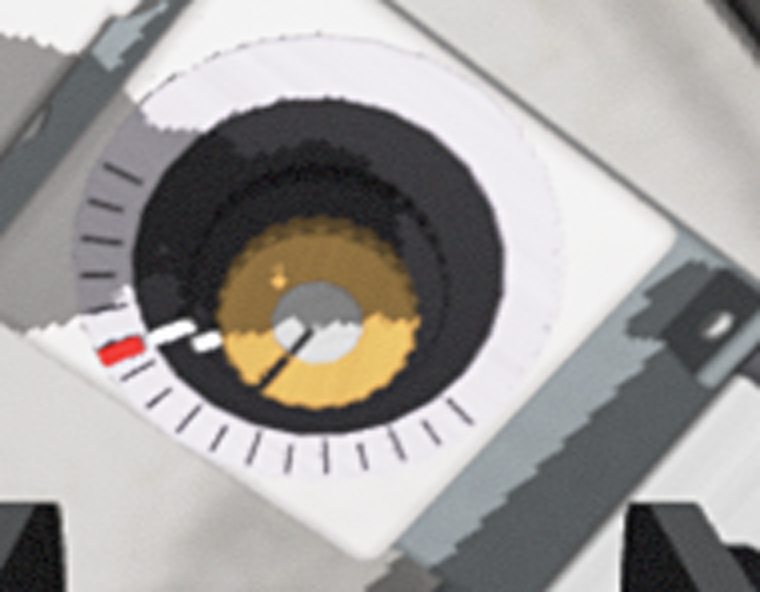

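In this view the white line points at the red flag (crop (145,340)), and the ring and spindle lines form one straight line. Now I'll check that numerically and locate the pad.

```bash
python3 - <<'E'
from ang import *
g=lambda u,v:(190+u/4,120+v/3.7)
go("n",[g(152,340),g(195,327)],[g(143,345),g(103,357)],(.5782,-.0093))
C,d=pickle.load(open("pics/n.pkl","rb"))
for uv,z in((g(264,386),.096),(g(289,357),.096),(g(291,355),.097),(g(312,331),.097)):
    P=plane(C,[uv],z)[0][:2]-[.5782,-.0093];print((P*1000).round(1),np.arctan2(P[1],P[0])%(2*np.pi))
im=cv2.imread("pics/n.png");X=cloud(C,d)
m=np.zeros(d.shape,np.uint8);m[285:365,278:365]=1
m=(m>0)&(im.max(2)<75)&(abs(X[...,2]-.067)<.006)
r=cv2.minAreaRect((X[m][:,:2]*1000).astype(np.float32));print("pad",m.sum(),r,X[m].mean(0))
yaw=.2;
for yaw in(.2,.22,.24,.26):
  print(yaw,np.array([.5782,-.0093])+R.from_euler('z',yaw).as_matrix()[:2,:2]@[-.08,-.12])
E
python3 st.py .54 -.145 .12
```

```text
0.053 [-38.7  10.5] 40.099999999999994 2.876
0.053 [-29.1   7. ] 29.9 2.905
0.0515 [-41.6  10.6] 42.9 2.892
0.0515 [-50.6  13.9] 52.5 2.874
ring ((579.75244140625, -8.761128425598145), 18.91072654724121)
skirt ((591.141845703125, -48.75653076171875), 116.20217895507812)
[-15.9  -4.2] 3.4020299742716817
[-8.1 -2.3] 3.419737866007981
[-7.3 -2. ] 3.407350701224849
[-0.9 -0.5] 3.612958095056687
pad 2737 ((541.1421508789062, -139.7899627685547), (60.030818939208984, 49.01707077026367), 12.955581665039062) [ 0.53892237 -0.13877103  0.06543072]
0.2 [ 0.52363499 -0.14280154]
0.22 [ 0.52631576 -0.14386606]
0.24 [ 0.52901728 -0.14487677]
0.26 [ 0.53173847 -0.14583324]
7.7667 [ 0.5805 -0.0095  0.2231] F [ 0.5 -1.2 -0.4] [0.08 0.07 0.03] w 6.01 q6 0.612
down tilt [ 5.e-03 -2.e-04 -1.e+00] jaw yaw -0.6711
dp cm to target [10.29  5.22 13.16]
```

```bash
python3 -m creep '[{"grip":0,"dp":[0,1.4,3.9],"rotation":[0,0,0]},{"grip":0,"dp":[0,2.8,7.8],"rotation":[0,0,0]},{"grip":0,"dp":[2,4.2,11.4],"rotation":[0,0,0]},{"grip":0,"dp":[5,4.8,13],"rotation":[0,0,0]},{"grip":0,"dp":[8,4.8,13],"rotation":[0,0,0]}]' 60
python3 -m creep '[{"grip":0,"dp":[1,0,0],"rotation":[0,0,0]},{"grip":0,"dp":[1,0,0],"rotation":[0,0,0]},{"grip":0,"dp":[1,0,0],"rotation":[0,0,0]}]'
python3 st.py .537 -.141 .10
python3 - <<'E'
from h import *
for n in("wrist","side"):
    p,d=bot.read_camera(n)
    if n=="side": p=cv2.resize(p[150:290,220:370],None,fx=4,fy=4,interpolation=cv2.INTER_CUBIC)
    cv2.imwrite(f"pics/o_{n}.png",p[:,:,::-1])
E
```

```text
time: 8.18
tool_pos: [0.5342, -0.1445, 0.1393]
tcp_rot: [1.685, 0.809, -1.687]
wrist_force: [0.2, -0.1, -0.6]
width: 0.01
time: 8.43
tool_pos: [0.5349, -0.1404, 0.1297]
tcp_rot: [1.683, 0.815, -1.687]
wrist_force: [-0.2, -0.3, 0.8]
width: 0.002
8.4333 [ 0.5349 -0.1404  0.1297] F [-0.2 -0.3  0.8] [-0.06 -0.03 -0.04] w 0.01 q6 0.369
down tilt [-0.0027  0.0011 -1.    ] jaw yaw -0.6713
dp cm to target [ 2.97  0.22 -0.09]
```

View pics/o_side.png

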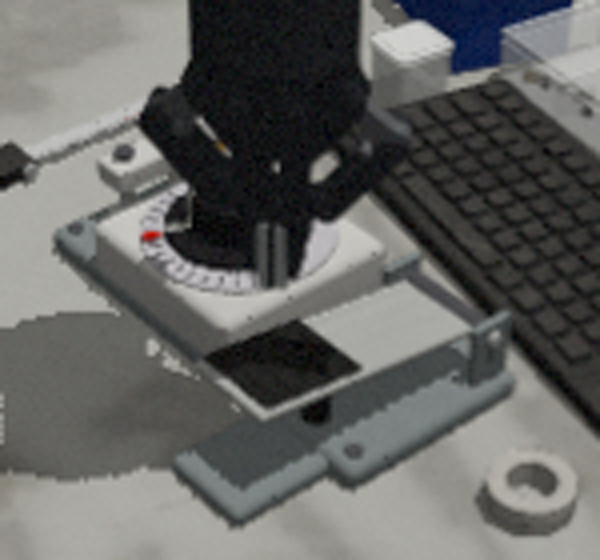

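View pics/o_wrist.png

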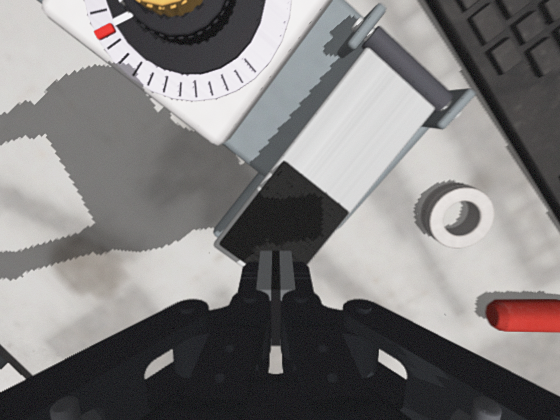

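The closed fingertips are over the pad: (275,255) in the wrist view, with the pad running from (215,235) to (348,210). Pressing.

```bash
python3 -m creep '[{"grip":0,"dp":[2.5,0,0],"rotation":[0,0,0]},{"grip":0,"dp":[4.5,0,0],"rotation":[0,0,0]},{"grip":0,"dp":[5.5,0,0],"rotation":[0,0,0]},{"grip":0,"dp":[6.3,0,0],"rotation":[0,0,0]},{"grip":0,"dp":[6.3,0,0],"rotation":[0,0,0]}]'; python3 st.py
```

```text
time: 8.95
tool_pos: [0.5358, -0.1411, 0.0684]
tcp_rot: [1.683, 0.813, -1.684]
wrist_force: [-4.4, -0.3, 7.1]
width: -0.002
8.95 [ 0.5358 -0.1411  0.0684] F [-4.4 -0.3  7.1] [-0.05  0.78 -0.  ] w -0.02 q6 0.369
down tilt [-4.e-04 -6.e-04 -1.e+00] jaw yaw -0.6708
```

```bash
python3 -m creep '[{"grip":0,"dp":[0.5,0,0],"rotation":[0,0,0]},{"grip":0,"dp":[0.9,0,0],"rotation":[0,0,0]},{"grip":0,"dp":[0.9,0,0],"rotation":[0,0,0]}]'; python3 st.py
python3 -m creep '[{"grip":0,"dp":[0.2,0,0],"rotation":[0,0,0]},{"grip":0,"dp":[0.3,0,0],"rotation":[0,0,0]},{"grip":0,"dp":[0.3,0,0],"rotation":[0,0,0]}]'; python3 st.py
```

```text
time: 9.2
tool_pos: [0.5365, -0.1413, 0.0617]
tcp_rot: [1.684, 0.812, -1.683]
wrist_force: [-5.4, 0.7, 10.4]
width: -0.001
9.2 [ 0.5365 -0.1413  0.0617] F [-5.4  0.7 10.4] [0.03 0.99 0.  ] w -0.01 q6 0.369
down tilt [ 9.e-04 -8.e-04 -1.e+00] jaw yaw -0.6711
time: 9.45
tool_pos: [0.5366, -0.1413, 0.0611]
tcp_rot: [1.684, 0.812, -1.683]
wrist_force: [-12.0, 0.9, 25.3]
width: 0.003
9.45 [ 0.5366 -0.1413  0.0611] F [-12.    0.9  25.3] [0.37 2.03 0.01] w 0.03 q6 0.369
down tilt [ 8.e-04 -8.e-04 -1.e+00] jaw yaw -0.6711
```

The force jumped to 25 N with no further travel, so the pedal is on its stop. One side picture to confirm, then lift.

```bash
python3 - <<'E'
from h import *
p,d=bot.read_camera("side");p=cv2.resize(p[150:290,220:370],None,fx=4,fy=4,interpolation=cv2.INTER_CUBIC)
cv2.imwrite("pics/p_side.png",p[:,:,::-1])
E
python3 -m creep '[{"grip":0,"dp":[-1,0,0],"rotation":[0,0,0]},{"grip":0,"dp":[-2.5,0,0],"rotation":[0,0,0]},{"grip":0,"dp":[-5,0,0],"rotation":[0,0,0]},{"grip":0,"dp":[-9,0,0],"rotation":[0,0,0]},{"grip":0,"dp":[-13,0,0],"rotation":[0,0,0]}]'
python3 -m creep '[{"grip":0,"dp":[-4,-5,-4],"rotation":[0,0,0]},{"grip":0,"dp":[-4,-5,-8],"rotation":[0,0,0]},{"grip":0,"dp":[-4,-5,-10],"rotation":[0,0,0]},{"grip":0,"dp":[-4,-5,-10],"rotation":[0,0,0]},{"grip":0,"dp":[-4,-5,-10],"rotation":[0,0,0]}]'
python3 st.py; python3 look.py r
python3 - <<'E'
from h import *
p,d=bot.read_camera("side");p=cv2.resize(p[150:290,220:370],None,fx=4,fy=4,interpolation=cv2.INTER_CUBIC)
cv2.imwrite("pics/r_side.png",p[:,:,::-1])
E
```

```text
time: 9.92
tool_pos: [0.5353, -0.1404, 0.1875]
tcp_rot: [1.684, 0.814, -1.685]
wrist_force: [0.5, -0.9, -0.8]
width: -0.0
time: 10.33
tool_pos: [0.5604, -0.0296, 0.2283]
tcp_rot: [1.685, 0.813, -1.677]
wrist_force: [-0.8, -0.3, -0.2]
width: 0.004
10.3333 [ 0.5604 -0.0296  0.2283] F [-0.8 -0.3 -0.2] [-0.04  0.06  0.01] w 0.03 q6 0.57
down tilt [ 4.4e-03 -3.0e-04 -1.0e+00] jaw yaw -0.6676
```

View pics/p_side.png

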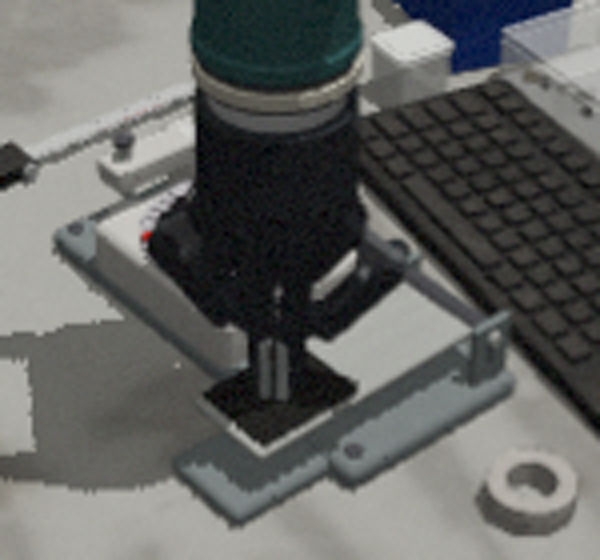

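View pics/r.png

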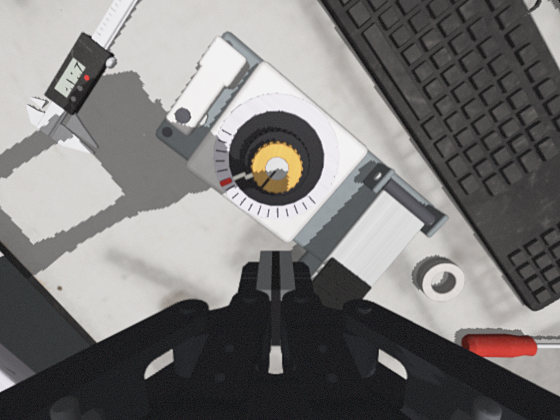

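View pics/r_side.png

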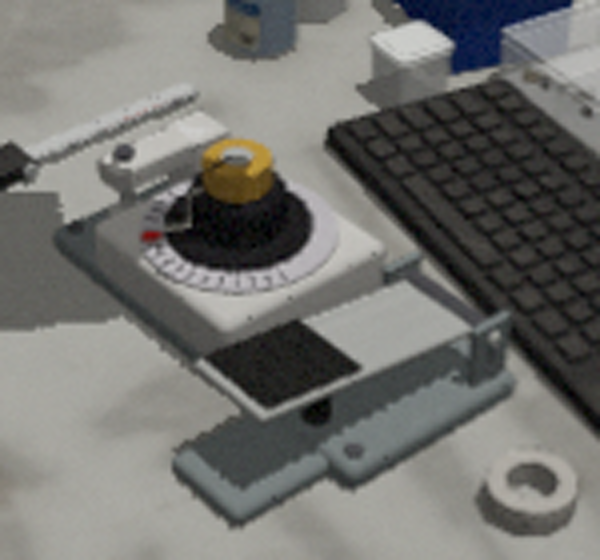

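With the pedal pressed, the side view shows the pad at (280,400), well below its rest height, so it was down. After release it is back up at (283,363). The drum line still meets the flag at (232,181) in the wrist view, and the arm is clear, so I'm handing in.

```bash
python3 -m creep '[{"grip":0,"dp":[0,0,0],"rotation":[0,0,0]},{"grip":0,"dp":[0,0,0],"rotation":[0,0,0]},{"grip":0,"dp":[0,0,0],"rotation":[0,0,0]}]'; python3 -c "
from workcell import bot
print(bot.finish_job())"
```

```text
time: 10.68
tool_pos: [0.5581, -0.0327, 0.2253]
tcp_rot: [1.685, 0.812, -1.687]
wrist_force: [-0.4, 0.5, -0.2]
width: -0.004
the job is handed in; nothing more can be done
None
```

I set the comparator in the required order and handed the job in at about 10.7 s; it reported no verdict.

- **Drum:** I turned it about 0.70 rad clockwise, and the white line met the red flag. After the lock ring was tightened, the two agreed within about 0.03 rad (roughly 1 mm, limit 4.5 mm). The last pictures still show the line on the flag.
- **Lock ring:** I turned it clockwise about 1.1 rad. The gripper was being pushed off-centre against the stop by then, and the black line on the ring was in line with the one on the spindle (within about 0.02 rad).
- **Pedal:** I pressed it until the force rose from 10 to 25 N with no more travel. The fingertips were then about 47 mm above the desk, which matches the stop height. The last side picture shows it back up.
- **Other items:** the flag, caliper and ring gauge look unmoved in the last pictures, though I measured only the flag. The arm was clear of everything, with no contact force on the wrist.

One reading was odd: the first short look at the spindle line put the comparator's front direction about 0.08 rad off the later one. I did not use that reading, and no other check failed.

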